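# Clip the idler spindle in and hold the belt tensioner back

### The arm

A 7-joint arm with a two-finger parallel gripper is mounted at the origin on the work surface. World frame = base frame: x ahead of the robot, y to its left, z up, the work surface at z = 0. Lengths are in m, angles in rad, forces in N, time in s.
With the tool pointing down it reaches from about 0.35 to 0.9 m from the base axis. Payload 8.1 kg.
Tool frame: the origin (TCP) lies at the centre of the arm's flange, where the gripper is bolted on; the fingertips stand 178 mm ahead of it and the grasp point (between the pads) lies 159 mm ahead of it; x points along the fingers, z is the direction in which the jaws open and shut, and the axes are right-handed (so a half turn about x gives the same grasp; the last joint's range is limited). The gripper opens to 92 mm and grips with 3 to 60 N. Pads are 19 mm wide; open, the fingers measure 130 mm over their backs; the gripper's body (75 mm by 190 mm) begins 47 mm behind the grasp point.
Start: joints at [-1.276, 0.434, 0.025, 1.573, -0.012, 1.134, -0.075], TCP at [0.242, 0.576, 0.405] pointing down, gripper open.
Joint ranges: [-2.62, 2.62], [-0.44, 2.09], [-1.27, 1.32], [0.08, 2.57], [-1.32, 4.46], [0.12, 2], [-2.74, 2.74]. Speed limits (rad/s): [2.22, 2.22, 3.01, 3.01, 3.14, 3.14, 3.14].

### API

Orientations are given as a rotation vector (axis times angle).
In Python, from cell import arm, get_image, search_frame, pinpoint gives the robot as it stands.
- The arm moves only by the tool arm_command, never from a script. Its argument "motion" is a list of rows, each a list of 7 numbers: the finger opening in mm, from 0 to 91.8, then the shift along the tool's x, y, z in mm, then the turn, a rotation vector about the tool's x, y, z in degrees. In form: [[fingers, x, y, z, ax, ay, az], ...]. A call has 1 to 5 rows; each row shifts and turns the commanded pose from where the row before left it, along the tool's axes as they then stand; what a row does not reach is not made up. A row lasts 1/8 s, in which the tool goes at most 62.5 mm and 10.7 degrees, less where a joint would pass 70% of its speed; a pose out of reach is approached as far as the arm can. A call with a gripper value outside its range is refused whole. The fingers move at their own pace and stop on an object; "newtons" is the grip in N (left out, the last holds). Time passes only in rows, so rows that do not move let the fingers close. It gives the time, the measured TCP pose, the force and the opening at its end, in the units of the state.
- arm.observe(): the state, without advancing time (a new reading comes with each control period).
- get_image(name): name is "side" or "top"; returns a dict with "frame" (420x560x3 uint8, red, green, blue), "range_z" (420x560 float32, m along the optical axis (not along the pixel's ray), 0 where there is no reading), "K" (3x3 intrinsics, pixels), "origin" and "rotation" of the camera in the world. Camera axes: x right, y down, z forward; pixel columns grow to the right and rows downward; lengths in m; the calibration is good to about 2 mm. A picture is of the moment at which its call begins.
- arm.sign_off(): hands the job in, once; it reports no verdict.
Trained networks look in the newest picture that a camera, given by its name, has taken for a name from the list of things; names that differ only in an ending like _2 or _b are one class to them, and where a whole thing is asked for, a point or a joint stands for the part that bears it (a point fixed in the world has none). Each returns a list of dicts, best first, with "p" (0 to 1); they miss things now and then, are a little off and sometimes report something else, mostly with a low value. They report only what shows in the picture. A call takes as long as a camera call. They do not tell look-alikes from the thing itself.
- search_frame(camera, target): "point" ([x, y, z] in m, in world coordinates, good to about 4 mm: the middle of the surface that is visible of it).
- pinpoint(camera, target): "point" ([x, y, z] in m, in world coordinates, good to about 4 mm: a listed point, or the origin of a listed thing).
The state is a dict: "clock": time; "joints": joint angles; "dq": joint speeds; "joint_efforts": joint torques, N m; "position": TCP position; "ee_rot": TCP orientation; "force": force on the tool from outside, world axes, zero at the start; "ft_torque": the same for the moment, N m; "width": opening from 0.0 (shut) to 1.0 (fully open).
Only numpy, scipy, OpenCV 4.12 (cv2) and the standard library are available. Lean on these libraries where they do the work, as an engineer would, in place of code of your own. Each camera call takes 0.05 s, during which the arm holds its last target. There are 200 camera calls.

### The job

Get the tester's drive head ready for its new belt: take the idler spindle from its V-rest and press it down into the two-fork clip until it sits on the bottom and both sprung red jaws have snapped closed over it, then let go of it. Then push the red tensioner arm back by its brass roller, past the click of the yellow pawl and on until it meets its end stop, and finish while still holding it pressed there, so that a colleague can slip the belt on. Leave the weights, cap, gauge face, valve and jar where they are.

Things in the scene. Friction and masses are not known exactly. Their poses are not given: they have to be found in the camera images.
- spindle_mid (a point): Centre of the idler spindle: a steel bar 14 mm in diameter, 168 mm long, along this point's y axis, with a brass roller (34 mm diameter, 14 mm wide) and inside it a black washer (from 66 mm off the middle) at each end; 0.2 to 0.35 kg, ends alike. Starts level, 60 mm above the bench, on the V-rest. Grip across the middle: nothing stands within 39 mm of the middle along the bar.
- rest_top (a point): V-rest, fixed: a dark plate 90 x 120 x 12 mm with two black V-notched posts 88 mm apart (10 mm thick, tops about 75 mm above the bench). The point is mid-way between the notches, where the spindle's axis lies, 60 mm above the bench; y runs along the spindle.
- clip_seat (a point): Where the spindle's centre lies when seated in the fork clip, 60 mm above the bench; spindle along this point's y, x points to the back (away from the robot), z up. Two steel forks, 8 mm thick, at y = -44 and +44 mm; slots 17 mm wide across x, open upwards, mouths flared above 78 mm, tops 88 mm above the bench, polished. The space between the forks is open. The spindle has about 10 mm of play either way along y.
- drive_head: Fixed grey plate, 12 mm thick, carrying fork clip and tensioner; turned up to 0.3 rad. Axes as clip_seat; origin on the bench straight below clip_seat. Plate x = -55 to 130 mm, y = -195 to 105 mm. A blue gearmotor, top 70 mm above the bench, lies at x = 72 to 124, y = -20 to 70 mm.
- jaw0 (a joint): Sprung red jaw with a brass ramp and round nose at the outer face of the fork at -y, hinged low down, top about 96 mm above the bench; the nose overhangs the slot from the back by 5 mm, just above a seated spindle. 0 rad closed (its rest), grows when pushed back; opens about 0.05 to 0.1. Pressing past both jaws takes 8 to 15 N in all, starting about 22 mm above the seat; then they snap closed.
- jaw1 (a joint): The same jaw at the fork at +y.
- tensioner_pivot (a point): Hinge of the tensioner arm, 24 mm above the bench, axis along this point's y; axes as drive_head (fixed): x points to the back, the way the arm is pushed.
- tensioner_roller (a point): Centre of the brass roller (32 mm diameter, 50 mm long along y, turns freely between red cheeks) atop the red tensioner arm, 125 mm from the hinge; moves and turns with the arm. At joint value q it lies 125 sin(q - 0.35) mm behind the hinge (drive_head +x) and 125 cos(q - 0.35) mm above it.
- tensioner (a joint): Tensioner arm angle, rad: starts at 0 (leaning to the robot's side), sprung towards 0, grows as it is pushed back. At the roller it takes 5 N at first, 10 N at the end. Near 0.42 the yellow pawl drops behind the arm's pin (the click); if let go later, it springs back to about 0.42. End stop at 0.60.
- pawl (a joint): Yellow sprung pawl slider in an upright guide beside the arm, on its -y side, tops about 105 mm above the bench. 0 m down; the arm's pin lifts it about 7 mm on the way and it drops back to 0 at the click.
- weight_low_mid (a point): Lowest of three stacked brass disc weights: 90 mm diameter, 20 mm high; point at its centre. Leave alone.
- weight_mid_mid (a point): Middle weight, 76 mm diameter, 18 mm high; centre. Leave alone.
- weight_top_mid (a point): Top weight, 60 mm diameter, 16 mm high; centre, 46 mm above the bench. Leave alone.
- cap_mid (a point): Steel piston cap, 52 mm diameter, 34 mm high; centre. Leave alone.
- gauge_mid (a point): White porcelain gauge face in a brass rim lying flat, 110 mm diameter, 14 mm thick; centre. Leave alone.
- valve_mid (a point): Bronze check valve lying on the bench, 80 x 34 x 50 mm; point 20 mm above the bench at its middle. Leave alone.
- jar_mid (a point): Grease jar, 52 mm diameter, 50 mm high; centre. Leave alone.
Not all that is in view belongs to the job. What is shaped like the part that bears spindle_mid but pink or turquoise is not meant.

How it is judged:
On the way, in this order (a step that is already met when the one before it is completed fails the run):
1. the spindle sits in the fork clip with both jaws closed over it, before the tensioner is pushed back (x of spindle_mid in the frame of clip_seat between -0.0035 and 0.0035 m and y of spindle_mid in the frame of clip_seat between -0.013 and 0.013 m and z of spindle_mid in the frame of clip_seat between -0.003 and 0.003 m and angle between the y axis of spindle_mid and the y axis of clip_seat, either way round below 0.07 rad and value of joint each of jaw0, jaw1 below 0.06 rad and value of joint tensioner below 0.3 rad), for 0.2 s.
2. the tensioner arm is past its click, the pawl dropped (value of joint tensioner above 0.46 rad and value of joint pawl below 0.002 m), for 0.2 s.
At the end, for the whole second after the job is handed in: Spindle within 3.5 mm across, 13 mm along, 3 mm in height and 0.07 rad of its seat, both jaws below 0.06 rad, robot not touching it; tensioner arm above 0.55 rad (stop 0.60), pawl down (under 2 mm), the robot still pressing on the arm with over 3 N (x of spindle_mid in the frame of clip_seat between -0.0035 and 0.0035 m and y of spindle_mid in the frame of clip_seat between -0.013 and 0.013 m and z of spindle_mid in the frame of clip_seat between -0.003 and 0.003 m and angle between the y axis of spindle_mid and the y axis of clip_seat, either way round below 0.07 rad and value of joint each of jaw0, jaw1 below 0.06 rad and value of joint tensioner above 0.55 rad and value of joint pawl below 0.002 m and contact force between any of the fingers, the arm and tensioner above 3 N and contact force between each of the fingers, the arm and spindle below 0.2 N); the arm keeps its last pose, push and grip.
It fails at once if one of the bystanders is shifted by more than 20 mm (distance of any of weight_low_mid, weight_mid_mid, weight_top_mid, cap_mid, gauge_mid, valve_mid, jar_mid from where it was at the start of the episode above 0.02 m).
It also fails if it takes over 64 s, if anything falls off the work surface, if the arm or the gripper's body presses on something with over 40 N, if the wrist force passes 120 N, or if a joint passes its speed limit or range.

## Working session

There is one attempt and no reset: what is moved stays moved. The work goes in short steps, Python scripts to look and compute and a tool call to move; the robot and the scene stay as the last step left them, time stands still between calls to the robot, and variables do not carry over. Pictures are saved under pics/ and viewed, about 8 in all and at most 12, crops included, and the job is handed in when it is done.

Besides the shell and the picture viewer there is one more tool, called after "Call:" as a command line: name --pt "numbers of a row" for each row, then --argument value for the rest. arm_command: Moves the arm, as the interface text tells. Its arguments: {"type":"object","properties":{"motion":{"type":"array"},"newtons":{"type":"number"}},"required":["motion"]}

```bash
mkdir -p pics; ls; cat > h.py <<'E'
import numpy as np, cv2
from cell import arm, get_image, search_frame, pinpoint
def snap(n,f,crop=None,s=1):
    im=get_image(n); a=im["frame"][...,::-1]
    if crop: a=a[crop[1]:crop[3],crop[0]:crop[2]]
    if s!=1: a=cv2.resize(a,None,fx=s,fy=s)
    cv2.imwrite("pics/"+f,a); return im
def world(im,u,v):
    z=float(np.array(im["range_z"])[v,u]); p=np.linalg.inv(im["K"])@[u,v,1]*z
    return np.array(im["rotation"])@p+im["origin"]
E
python3 - <<'E'
from h import *
a=snap("top","t1.png"); b=snap("side","s1.png")
np.set_printoptions(precision=4,suppress=True)
for c in("top","side"):
  for t in("spindle_mid","rest_top","clip_seat","drive_head","tensioner_pivot","tensioner_roller","weight_top_mid","cap_mid","gauge_mid","valve_mid","jar_mid"):
    print(c,t,[(np.round(d["point"],4).tolist(),round(d["p"],2)) for d in pinpoint(c,t)[:3]])
print(arm.observe())
for i in (a,b): print(i["origin"],i["rotation"],i["K"])
E
```

```text
pics
top spindle_mid [([0.2817, 0.3765, 0.0166], 0.94), ([0.4619, 0.2937, 0.0592], 0.93), ([0.4897, 0.494, 0.0217], 0.58)]
top rest_top [([0.4621, 0.2985, 0.0618], 0.6)]
top clip_seat [([0.5074, -0.0646, 0.0598], 0.75), ([0.4642, 0.2994, 0.0594], 0.61), ([0.7851, 0.0473, 0.0314], 0.35)]
top drive_head [([0.5056, -0.0617, -0.0011], 0.73)]
top tensioner_pivot [([0.5837, -0.1784, 0.0261], 0.87)]
top tensioner_roller [([0.5451, -0.1892, 0.1412], 0.95)]
top weight_top_mid [([0.7827, 0.0467, 0.047], 0.64)]
top cap_mid [([0.6617, -0.3905, 0.0197], 0.66), ([0.5076, -0.0642, 0.0607], 0.58)]
top gauge_mid [([0.6726, 0.3893, 0.0072], 0.89), ([0.6628, -0.3902, 0.018], 0.55)]
top valve_mid [([0.687, 0.2246, 0.0233], 0.65)]
top jar_mid [([0.523, -0.4073, 0.0238], 0.66)]
side spindle_mid [([0.2767, 0.3794, 0.0204], 0.86), ([0.4652, 0.2935, 0.0628], 0.59), ([0.4928, 0.4941, 0.018], 0.43)]
side rest_top [([0.466, 0.3006, 0.06], 0.82)]
side clip_seat [([0.5031, -0.061, 0.0594], 0.9)]
side drive_head [([0.5067, -0.0589, -0.0017], 0.6)]
side tensioner_pivot [([0.5832, -0.1768, 0.0295], 0.67)]
side tensi
[... 405 characters left out ...]
6,  1.134 , -0.0751]), 'dq': array([-0.001 , -0.0005, -0.0006, -0.0009, -0.0007,  0.0002, -0.0001]), 'joint_efforts': array([  0.0007, -66.7674,   0.9837, -31.4803,  -0.0609,   0.0325,
         0.    ]), 'position': array([0.2421, 0.5762, 0.4047]), 'ee_rot': array([-0.9113,  1.3715,  0.9114]), 'force': array([-0.1838, -0.0475, -0.076 ]), 'ft_torque': array([-0.0012, -0.0107, -0.0121]), 'width': 0.9988284480596247}
[0.4213 0.0571 1.3781] [-2.156   2.1851 -0.1045] [[456.4895   0.     280.874 ]
 [  0.     456.4895 219.6467]
 [  0.       0.       1.    ]]
[ 0.2851 -1.0284  0.8391] [-2.1512  0.2161 -0.1318] [[532.0778   0.     275.5157]
 [  0.     532.0778 212.7535]
 [  0.       0.       1.    ]]
```

View pics/t1.png

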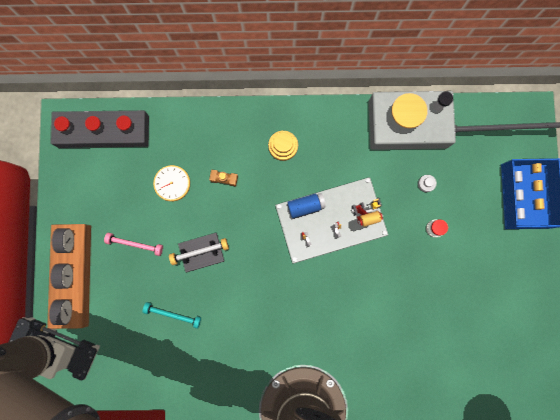

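View pics/s1.png

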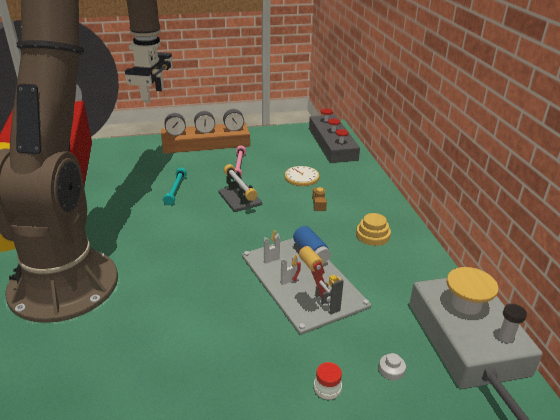

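```bash
cat >> h.py <<'E'
from scipy.spatial.transform import Rotation as R
def cloud(im):
    z=np.array(im["range_z"]); v,u=np.mgrid[:420,:560]
    p=np.stack([u,v,np.ones_like(u)],-1)@np.linalg.inv(im["K"]).T*z[...,None]
    return p@R.from_rotvec(im["rotation"]).as_matrix().T+np.array(im["origin"])
E
python3 - <<'E'
from h import *
np.set_printoptions(precision=4,suppress=True)
im=snap("top","t2.png",(270,170,400,270),6); P=cloud(im); np.save("P.npy",P)
def ang(Q):
    r=cv2.minAreaRect((Q[:,:2]*1000).astype(np.float32)); return r
# spindle: points above 0.05 near rest
m=(abs(P[...,0]-.463)<.06)&(abs(P[...,1]-.294)<.12)&(P[...,2]>.052)
Q=P[m]; r=ang(Q); print("spindle",m.sum(),r, Q[:,2].max())
# line fit
print(cv2.fitLine(Q[:,:2].astype(np.float32),cv2.DIST_HUBER,0,.001,.001).ravel())
# plate
m=(P[...,0]>.38)&(P[...,0]<.75)&(P[...,1]>-.33)&(P[...,1]<.1)&(P[...,2]>.008)&(P[...,2]<.017)
mm=cv2.morphologyEx(m.astype(np.uint8),cv2.MORPH_OPEN,np.ones((3,3)))>0
r=ang(P[mm]);print("plate",mm.sum(),r); print(cv2.boxPoints(r))
for z0,z1 in((.08,.11),(.055,.075),(.125,.2)):
  m=(P[...,0]>.38)&(P[...,0]<.75)&(P[...,1]>-.33)&(P[...,1]<.1)&(P[...,2]>z0)&(P[...,2]<z1)
  n,l,s,c=cv2.connectedComponentsWithStats(m.astype(np.uint8))
  for i in range(1,n):
    if s[i,4]>3: print(z0,s[i],P[l==i].mean(0))
E
```

```text
spindle 452 ((462.1698303222656, 297.4720153808594), (41.90327453613281, 169.01812744140625), 15.498580932617188) 0.08312277246800592
[ 0.267  -0.9637  0.4615  0.2991]
plate 3267 ((553.6854248046875, -91.94003295898438), (184.72811889648438, 299.418212890625), 15.930468559265137)
[[ 423.7778   26.6683]
 [ 505.9593 -261.2509]
 [ 683.593  -210.5484]
 [ 601.4115   77.3708]]
0.08 [371 197  11  12  76] [ 0.5903 -0.2114  0.097 ]
0.08 [361 210   5   5  17] [ 0.5671 -0.1745  0.0925]
0.08 [335 223   6   5  20] [ 0.5304 -0.1025  0.0867]
0.08 [303 232   5   6  19] [ 0.5045 -0.0099  0.0858]
0.08 [337 233   4   4  11] [ 0.5035 -0.1049  0.0864]
0.08 [308 242   3   4  10] [ 0.4799 -0.0206  0.0846]
0.055 [287 194  38  24 544] [ 0.5936 -0.0136  0.0656]
0.055 [365 207  13   5  22] [ 0.5751 -0.2029  0.0719]
0.055 [359 208   4   7  15] [ 0.574  -0.1715  0.0643]
0.055 [336 222   3   2   4] [ 0.5398 -0.1032  0.0697]
0.055 [333 224   2   4   4] [ 0.5309 -0.0934  0.0655]
0.055 [335 230   3   2   4] [ 0.5162 -0.1005  0.057 ]
0.055 [301 232   4   4   9] [ 0.5096 -0.0033  0.0687]
0.125 [357 211  26  16 266] [ 0.5419 -0.1812  0.1521]
```

View pics/t2.png

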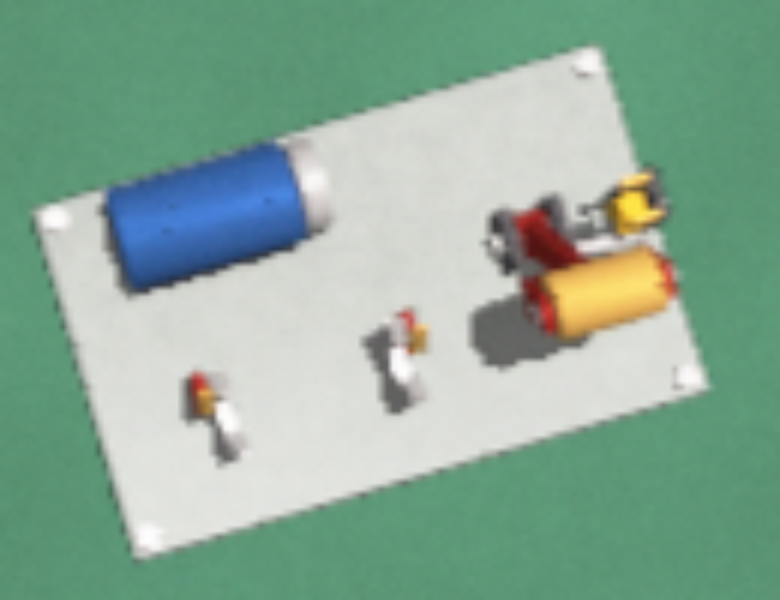

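```bash
cat >> h.py <<'E'
def rel(target_grasp,yaw):
    """tool-axes shift (mm) and turn (deg) to put grasp point at target, tool down, z axis along +-head x"""
    s=arm.observe(); M=R.from_rotvec(s["ee_rot"]).as_matrix(); g=s["position"]+M[:,0]*.159
    best=None
    for k in(1,-1):
        z=k*np.array([np.cos(yaw),np.sin(yaw),0]); x=np.array([0,0,-1.]); T=np.stack([x,np.cross(z,x),z],1)
        rv=R.from_matrix(M.T@T).as_rotvec(degrees=True)
        if best is None or np.linalg.norm(rv)<np.linalg.norm(best[0]): best=(rv,T)
    rv,T=best; tcp=np.array(target_grasp)-T[:,0]*.159
    np.set_printoptions(precision=2,suppress=True)
    print("t",s["clock"],"grasp",g*1000,"shift tool",M.T@(tcp-s["position"])*1000,"turn",rv,"| after-turn shift",T.T@(tcp-s["position"])*1000,"F",s["force"],"w",s["width"]*92)
    print(M)
E
python3 - <<'E'
from h import *
rel([.463,.2965,.16],np.radians(15.5))
E
```

```text
t 1.25 grasp [242.13 576.17 245.73] shift tool [  85.73 -311.98 -172.25] turn [51.7 -0.   0. ] | after-turn shift [  85.73 -328.53  138.1 ] F [ 0.39 -0.51  0.45] w 92.09133700092752
[[-0.   -0.92  0.39]
 [-0.    0.39  0.92]
 [-1.    0.   -0.  ]]
```

Call:
arm_command --pt "80 0 0 0 10.34 0 0" --pt "80 0 0 0 10.34 0 0" --pt "80 0 0 0 10.34 0 0" --pt "80 0 0 0 10.34 0 0" --pt "80 0 0 0 10.34 0 0" --newtons 50

```text
clock: 1.88
position: [0.2421, 0.5762, 0.4048]
ee_rot: [-0.208, 1.561, 0.208]
force: [-0.0, 0.4, 0.3]
width: 0.872
```

Call:
arm_command --pt "80 0 -55 23 0 0 0" --pt "80 0 -55 23 0 0 0" --pt "80 0 -55 23 0 0 0" --pt "80 0 -55 23 0 0 0" --pt "80 0 -55 23 0 0 0"

```text
clock: 2.5
position: [0.4274, 0.3403, 0.405]
ee_rot: [-0.212, 1.56, 0.213]
force: [0.7, 0.7, 0.1]
width: 0.872
```

Call:
arm_command --pt "80 0 -54 23 0 0 0" --pt "80 40 0 0 0 0 0" --pt "80 40 0 0 0 0 0" --pt "80 0 0 0 0 0 0"

```text
clock: 3.0
position: [0.4621, 0.2955, 0.3226]
ee_rot: [-0.215, 1.565, 0.21]
force: [-0.7, 0.1, 0.0]
width: 0.872
```

```bash
python3 - <<'E'
from h import *
rel([.463,.2965,.06],np.radians(15.5))
im=snap("top","t3.png",(150,210,270,300),6); snap("side","s3.png",(180,100,320,220),5)
E
```

```text
t 3.0 grasp [461.45 294.92 163.58] shift tool [103.57   0.99   1.64] turn [-0.   -0.28  0.13] | after-turn shift [103.57   0.77   1.13] F [-0.74  0.11  0.02] w 80.20184368850775
[[-0.   -0.27  0.96]
 [-0.    0.96  0.27]
 [-1.   -0.   -0.  ]]
```

Call:
arm_command --pt "80 40 1 1 0 0 0" --pt "80 40 0 0 0 0 0" --pt "80 23 0 0 0 0 0" --pt "80 0 0 0 0 0 0"

```text
clock: 3.6
position: [0.4639, 0.2977, 0.2221]
ee_rot: [-0.213, 1.561, 0.213]
force: [-0.0, 0.6, 0.6]
width: 0.872
```

Call:
arm_command --pt "5 0 0 0 0 0 0" --pt "5 0 0 0 0 0 0" --pt "5 0 0 0 0 0 0" --pt "5 0 0 0 0 0 0" --pt "5 0 0 0 0 0 0" --newtons 50

```text
clock: 4.22
position: [0.4638, 0.2973, 0.2218]
ee_rot: [-0.212, 1.56, 0.212]
force: [0.2, -0.1, 0.3]
width: 0.378
```

```bash
python3 - <<'E'
from h import *
rel([.463,.2965,.06],np.radians(15.5))
snap("side","s4.png",(190,140,290,220),6)
E
```

```text
t 4.225 grasp [463.8  297.29  62.85] shift tool [ 2.85 -0.54 -0.96] turn [ 0.    0.01 -0.  ] | after-turn shift [ 2.85 -0.54 -0.96] F [ 0.2  -0.13  0.31] w 34.74720721414726
[[ 0.   -0.27  0.96]
 [ 0.    0.96  0.27]
 [-1.    0.    0.  ]]
```

View pics/s4.png

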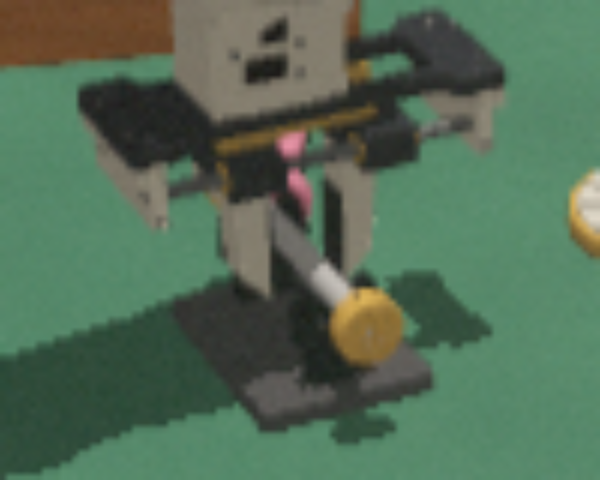

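The close-up shows the fingers straddling the bar between the V-posts, near roller at about (365,325), still closing.

Call:
arm_command --pt "5 0 0 0 0 0 0" --pt "5 0 0 0 0 0 0" --pt "5 0 0 0 0 0 0" --pt "5 0 0 0 0 0 0" --pt "5 0 0 0 0 0 0" --newtons 55

```text
clock: 4.9
position: [0.4635, 0.2972, 0.2216]
ee_rot: [-0.213, 1.561, 0.212]
force: [-3.0, -1.1, 0.9]
width: 0.139
```

Call:
arm_command --pt "5 -20 0 0 0 0 0" --pt "5 -35 0 0 0 0 0" --pt "5 -40 0 0 0 0 0" --pt "5 0 0 0 0 0 0"

```text
clock: 5.4
position: [0.465, 0.2978, 0.3195]
ee_rot: [-0.21, 1.555, 0.215]
force: [-0.1, 0.8, -2.9]
width: 0.136
```

```bash
python3 - <<'E'
from h import *
rel([.505,-.060,.160],np.radians(15.9))
im=snap("top","t5.png",(150,200,270,290),6);P=cloud(im)
print([(d["point"],d["p"]) for d in pinpoint("side","spindle_mid")])
f=im["frame"].astype(int)
# brass rollers by colour & height
m=(P[...,2]>.13)&(P[...,2]<.20)&(abs(P[...,0]-.463)<.08)&(abs(P[...,1]-.297)<.12)&(f[...,0]-f[...,2]>70)
n,l,s,c=cv2.connectedComponentsWithStats(m.astype(np.uint8))
for i in range(1,n): print(s[i],P[l==i].mean(0)*1000)
E
```

```text
t 5.4 grasp [465.73 298.38 160.5 ] shift tool [  -0.65 -355.47  -56.99] turn [-0.41  0.33 -0.13] | after-turn shift [   0.5  -355.06  -59.5 ] F [-0.07  0.85 -2.92] w 12.481487478781826
[[ 0.   -0.27  0.96]
 [ 0.    0.96  0.27]
 [-1.    0.    0.01]]
[([0.466, 0.2901, 0.0626], 0.65), ([0.2771, 0.3797, 0.0188], 0.57), ([0.4906, 0.496, 0.0179], 0.36)]
[215 235   9  13  74] [483.97 222.5  170.02]
```

View pics/t5.png

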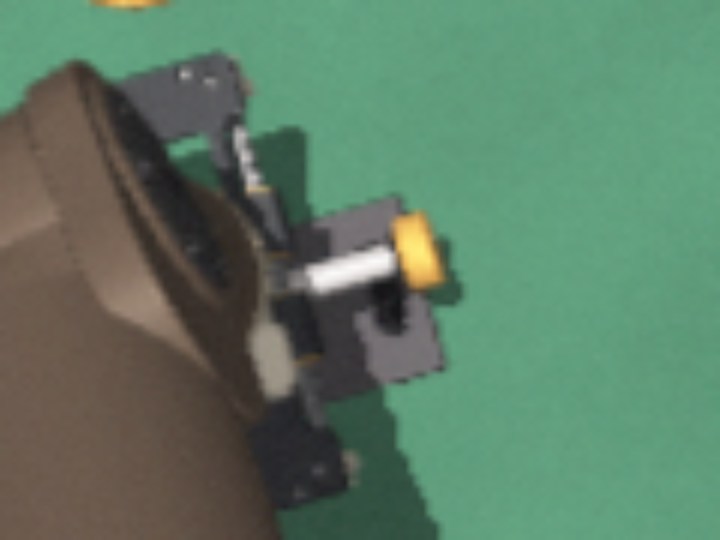

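Spindle is lifted (2.9 N, roller visible at (420,250) in the crop). Carry over.

Call:
arm_command --pt "5 0 -30 -5 0.4 0.3 0" --pt "5 0 -50 -8 0 0 0" --pt "5 0 -55 -9 0 0 0" --pt "5 0 -55 -9 0 0 0" --pt "5 0 -55 -9 0 0 0"

```text
clock: 6.12
position: [0.4887, 0.0486, 0.3156]
ee_rot: [-0.208, 1.568, 0.206]
force: [1.8, 0.1, -2.6]
width: 0.136
```

Call:
arm_command --pt "5 0 -50 -9 0 0 0" --pt "5 0 -40 -7 0 0 0" --pt "5 0 -20 -3 0 0 0" --pt "5 0 0 0 0 0 0" --pt "5 0 0 0 0 0 0"

```text
clock: 6.75
position: [0.4992, -0.0599, 0.3161]
ee_rot: [-0.208, 1.568, 0.208]
force: [-0.6, 0.9, -1.8]
width: 0.136
```

```bash
python3 - <<'E'
from h import *
rel([.5053,-.059,.060],np.radians(15.9))
im=snap("side","s6.png",(220,180,380,300),5);P=cloud(im)
im2=snap("top","t6.png",(270,160,400,270),6);P2=cloud(im2)
for im,P in((im,P),(im2,P2)):
  f=im["frame"].astype(int)
  m=(P[...,2]>.13)&(P[...,2]<.20)&(abs(P[...,0]-.505)<.08)&(abs(P[...,1]+.06)<.115)&(f[...,0]-f[...,2]>70)
  n,l,s,c=cv2.connectedComponentsWithStats(m.astype(np.uint8))
  for i in range(1,n): 
    if s[i,4]>4: print(s[i],P[l==i].mean(0)*1000)
E
```

```text
t 6.75 grasp [498.11 -60.11 157.07] shift tool [97.03 -0.76  6.8 ] turn [-0.76 -0.39 -0.05] | after-turn shift [97.07 -0.76  6.13] F [-0.64  0.87 -1.81] w 12.508348428771885
[[-0.01 -0.26  0.97]
 [-0.    0.97  0.26]
 [-1.    0.   -0.01]]
[256 203   4   6  18] [466.78   4.44 159.57]
[286 233  16  16 177] [ 517.83 -143.59  158.75]
[299 246  13  10  45] [ 534.54 -169.63  152.93]
[294 237   8  12  55] [477.73  14.8  168.94]
```

View pics/s6.png

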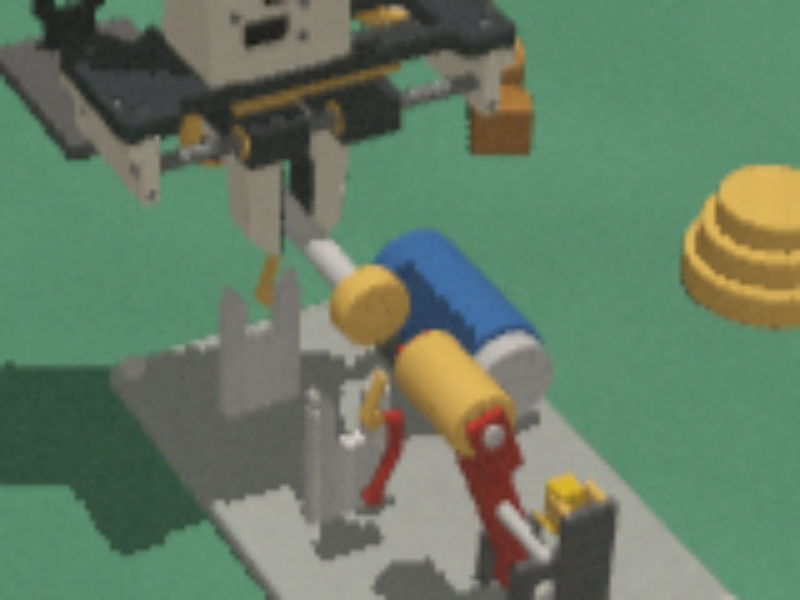

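Side crop: spindle level above the clip, forks at (260,350) and (340,450), jaws behind; aim needs about 6 mm further back.

Call:
arm_command --pt "5 10 -1 6.5 -0.8 -0.4 0" --pt "5 20 0 0 0 0 0" --pt "5 20 0 0 0 0 0" --pt "5 7 0 0 0 0 0" --pt "5 0 0 0 0 0 0"

```text
clock: 7.48
position: [0.5062, -0.0598, 0.2596]
ee_rot: [-0.218, 1.559, 0.219]
force: [0.4, 0.9, -1.1]
width: 0.138
```

```bash
python3 - <<'E'
from h import *
rel([.5053,-.059,.060],np.radians(15.9))
snap("side","s7.png",(240,200,340,300),6)
im2=snap("top","t7.png",(270,160,400,270),6);P=cloud(im2)
f=im2["frame"].astype(int)
m=(P[...,2]>.07)&(P[...,2]<.20)&(abs(P[...,0]-.49)<.06)&(abs(P[...,1]-0.01)<.03)&(f[...,0]-f[...,2]>70)
n,l,s,c=cv2.connectedComponentsWithStats(m.astype(np.uint8))
for i in range(1,n): 
    if s[i,4]>4: print(s[i],P[l==i].mean(0)*1000)
E
```

```text
t 7.475 grasp [506.3  -59.73 100.56] shift tool [40.56  1.   -0.65] turn [ 0.04  0.06 -0.01] | after-turn shift [40.56  1.01 -0.61] F [ 0.37  0.94 -1.08] w 12.731084255028561
[[ 0.   -0.27  0.96]
 [ 0.    0.96  0.27]
 [-1.    0.    0.  ]]
[294 236   7  11  51] [485.37  14.31 112.85]
```

View pics/s7.png

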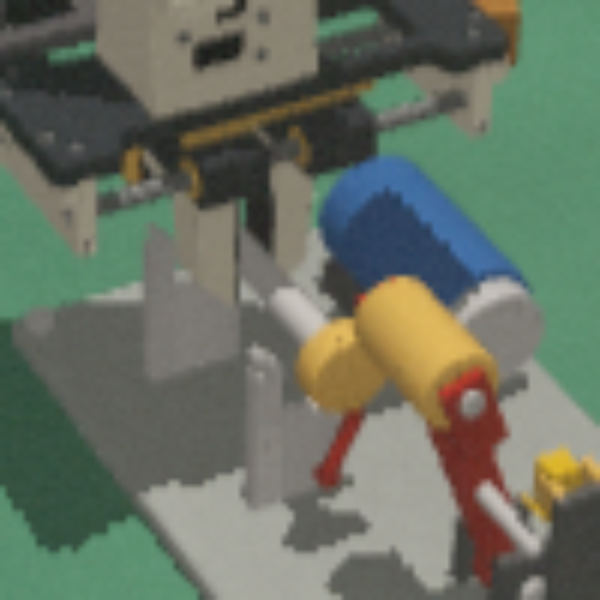

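Call:
arm_command --pt "5 6 1 -1 0 0 0" --pt "5 6 0 0 0 0 0" --pt "5 5 0 0 0 0 0" --pt "5 0 0 0 0 0 0" --newtons 60

```text
clock: 8.07
position: [0.5047, -0.0594, 0.2425]
ee_rot: [-0.218, 1.559, 0.218]
force: [-0.2, -0.5, -2.6]
width: 0.136
```

Call:
arm_command --pt "5 5 0 0 0 0 0" --pt "5 5 0 0 0 0 0" --pt "5 4 0 0 0 0 0" --pt "5 0 0 0 0 0 0"

```text
clock: 8.57
position: [0.5044, -0.0599, 0.2286]
ee_rot: [-0.217, 1.559, 0.217]
force: [-1.6, -3.8, -5.1]
width: 0.135
```

Call:
arm_command --pt "5 3 0 0 0 0 0" --pt "5 3 0 0 0 0 0" --pt "5 0 0 0 0 0 0" --pt "5 0 0 0 0 0 0"

```text
clock: 9.07
position: [0.5053, -0.0592, 0.2231]
ee_rot: [-0.218, 1.557, 0.218]
force: [0.1, -1.0, -2.2]
width: 0.134
```

```bash
python3 - <<'E'
from h import *
rel([.5053,-.059,.060],np.radians(15.9))
snap("side","s8.png",(240,200,340,300),6)
im2=snap("top","t8.png",(270,160,400,270),6);P=cloud(im2)
f=im2["frame"].astype(int)
m=(P[...,2]>.03)&(P[...,2]<.20)&(abs(P[...,0]-.49)<.06)&(abs(P[...,1]-0.01)<.03)&(f[...,0]-f[...,2]>70)
n,l,s,c=cv2.connectedComponentsWithStats(m.astype(np.uint8))
for i in range(1,n): 
    if s[i,4]>4: print(s[i],P[l==i].mean(0)*1000)
E
```

```text
t 9.075 grasp [505.65 -59.07  64.09] shift tool [4.09 0.16 0.07] turn [0.02 0.14 0.  ] | after-turn shift [4.09 0.15 0.08] F [ 0.09 -1.04 -2.21] w 12.300750280145868
[[ 0.   -0.27  0.96]
 [ 0.    0.96  0.27]
 [-1.   -0.    0.  ]]
[302 233   3   6  10] [502.47  -4.96  81.87]
[293 237   7  11  47] [484.34  15.08  76.65]
```

View pics/s8.png

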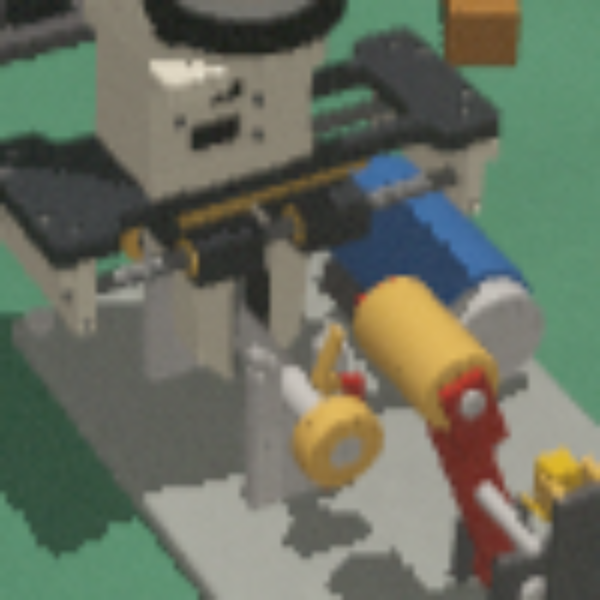

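Bar is in the slots (roller at (338,440)), about 1 mm above the bottom; press until the force shows it.

Call:
arm_command --pt "5 2 0 0 0 0 0" --pt "5 1 0 0 0 0 0" --pt "5 0 0 0 0 0 0"

```text
clock: 9.55
position: [0.5051, -0.0594, 0.2213]
ee_rot: [-0.217, 1.557, 0.218]
force: [-5.6, 1.4, 19.0]
width: 0.133
```

Call:
arm_command --pt "5 2 0 0 0 0 0" --pt "5 1 0 0 0 0 0" --pt "5 0 0 0 0 0 0"

```text
clock: 9.93
position: [0.5051, -0.0597, 0.2207]
ee_rot: [-0.216, 1.555, 0.219]
force: [-16.7, 2.0, 59.3]
width: 0.134
```

Call:
arm_command --pt "5 -3.5 0 0 0 0 0" --pt "36 0 0 0 0 0 0" --pt "36 0 0 0 0 0 0" --pt "36 0 0 0 0 0 0" --pt "36 0 0 0 0 0 0"

```text
clock: 10.55
position: [0.5049, -0.0593, 0.2202]
ee_rot: [-0.218, 1.559, 0.218]
force: [-0.8, -0.5, 0.4]
width: 0.392
```

Call:
arm_command --pt "36 0 0 0 0 0 0" --pt "36 -10 0 0 0 0 0" --pt "36 -30 0 0 0 0 0" --pt "36 -50 0 0 0 0 0" --pt "36 -50 0 0 0 0 0"

```text
clock: 11.18
position: [0.5043, -0.0595, 0.3625]
ee_rot: [-0.218, 1.558, 0.218]
force: [1.0, 0.9, 0.5]
width: 0.399
```

```bash
python3 - <<'E'
from h import *
# waypoint in front of the roller, head coords rel. to clip seat
yaw=np.radians(15.93);c,s=np.cos(yaw),np.sin(yaw);H=np.array([[c,-s],[s,c]]);o=np.array([.5053,-.059])
im=snap("top","t9.png",(270,160,400,270),6);P=cloud(im)
f=im["frame"].astype(int)
hd=(P[...,:2]-o)@H
m=(hd[...,0]>-.06)&(hd[...,0]<.05)&(hd[...,1]>-.2)&(hd[...,1]<.1)&(P[...,2]>.055)&(P[...,2]<.17)&(f[...,0]-f[...,2]>60)&(f[...,1]>90)
n,l,st,_=cv2.connectedComponentsWithStats(m.astype(np.uint8))
for i in range(1,n): 
    if st[i,4]>3: q=l==i;print(st[i],hd[q].mean(0)*1000,P[q][:,2].mean()*1000,"min",hd[q].min(0)*1000,"max",hd[q].max(0)*1000,P[q][:,2].max())
for k in("tensioner_roller","tensioner_pivot","spindle_mid"):
  for cam in("top","side"):
    for d in pinpoint(cam,k)[:3]: print(k,cam,(np.array(d["point"])[:2]-o)@H*1000,d["point"][2],d["p"])
t=H@np.array([-.075,-.135])+o; print(t); rel([*t,.20],yaw)
snap("side","s9.png",(240,200,340,300),6)
E
```

```text
[378 205   3   2   5] [  31.26657842 -175.44492457] 97.30599652952705 min [  29.71221882 -179.07460088] max [  32.95856666 -172.90040862] 0.10115052893463172
[377 212   6  10  35] [  -3.14010764 -152.66995864] 152.7964823016353 min [ -13.28636469 -161.12872933] max [  11.365338   -144.96216124] 0.16019732007566345
[303 235   2   4   5] [ 8.76653779 52.47444944] 85.96012422333845 min [ 4.73324249 51.40211276] max [11.95488436 54.46017519] 0.095710372340299
[294 237   6  11  47] [-0.84379156 76.84898078] 74.54999819327155 min [-15.41176338  70.44496313] max [15.29257972 83.35811327] 0.0826381375333547
tensioner_roller top [   1.75324527 -134.86013544] 0.1404 0.59
tensioner_roller side [   0.98338021 -132.45653235] 0.145 0.85
tensioner_pivot side [  41.65583435 -132.41813118] 0.0262 0.56
spindle_mid top [-96.0338476  478.95049861] 0.013 0.76
spindle_mid top [134.5656913  535.22040761] 0.0182 0.67
spindle_mid top [ 3.16082093 -5.68587821] 0.0634 0.62
spindle_mid side [-96.98358062 486.18914539] 0.0186 0.81
spindle_mid side [138.28769369 536.96588697] 0.0188 0.74
spindle_mid side [ 1.01883776 -8.81827475] 0.0613 0.53
[ 0.47023264 -0.2094004 ]
t 11.525 grasp [504.16 -59.23 200.65] shift tool [   0.58 -135.04  -73.78] turn [-0.02  0.   -0.03] | after-turn shift [   0.65 -135.01  -73.84] F [-0.36 -0.46 -1.12] w 36.52141905260212
[[-0.   -0.27  0.96]
 [ 0.    0.96  0.27]
 [-1.    0.    0.  ]]
```

View pics/s9.png

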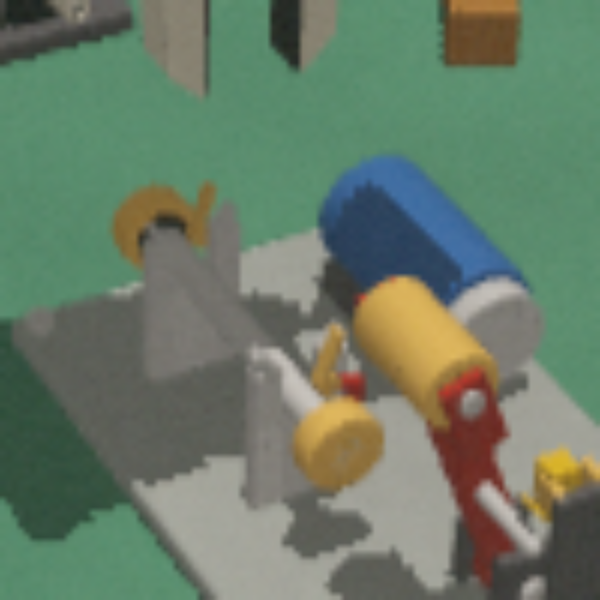

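Seated: rollers level, jaw noses forward over the bar at (328,355) and (205,210). Now move in front of the tensioner roller.

Call:
arm_command --pt "0 0 0 -37 0 0 0" --pt "0 0 0 -37 0 0 0" --pt "0 0 -45 0 0 0 0" --pt "0 0 -45 0 0 0 0" --pt "0 0 -43 0 0 0 0" --newtons 30

```text
clock: 12.2
position: [0.47, -0.2088, 0.3595]
ee_rot: [-0.217, 1.559, 0.219]
force: [0.5, -0.1, 0.7]
width: 0.002
```

Call:
arm_command --pt "0 20 0 0 0 0 0" --pt "0 33 0 0 0 0 0" --pt "0 0 0 0 0 0 0" --pt "0 0 0 0 0 0 0"

```text
clock: 12.7
position: [0.4701, -0.2078, 0.3077]
ee_rot: [-0.218, 1.559, 0.218]
force: [0.9, 0.2, 0.1]
width: 0.004
```

Call:
arm_command --pt "0 0 0 15 0 0 0" --pt "0 0 0 12 0 0 0" --pt "0 0 0 5 0 0 0" --pt "0 0 0 0 0 0 0"

```text
clock: 13.2
position: [0.5013, -0.1985, 0.3074]
ee_rot: [-0.218, 1.558, 0.219]
force: [0.2, 0.3, 0.1]
width: 0.003
```

```bash
cat >> h.py <<'E'
def headpos():
    yaw=np.radians(15.93);c,s=np.cos(yaw),np.sin(yaw);H=np.array([[c,-s],[s,c]])
    S=arm.observe();M=R.from_rotvec(S["ee_rot"]).as_matrix();g=S["position"]+M[:,0]*.159
    print("head grasp",(g[:2]-[.5053,-.059])@H*1000,g[2]*1000,"F head",S["force"][:2]@H,S["force"][2],"w",S["width"]*92,S["clock"])
E
python3 - <<'E'
from h import *
headpos(); snap("side","s10.png",(250,180,370,300),5)
E
```

```text
head grasp [ -41.90279897 -133.08465748] 148.42548045264064 F head [0.2795256  0.26776227] 0.10075651531592472 w 0.24320920755210024 13.2
```

View pics/s10.png

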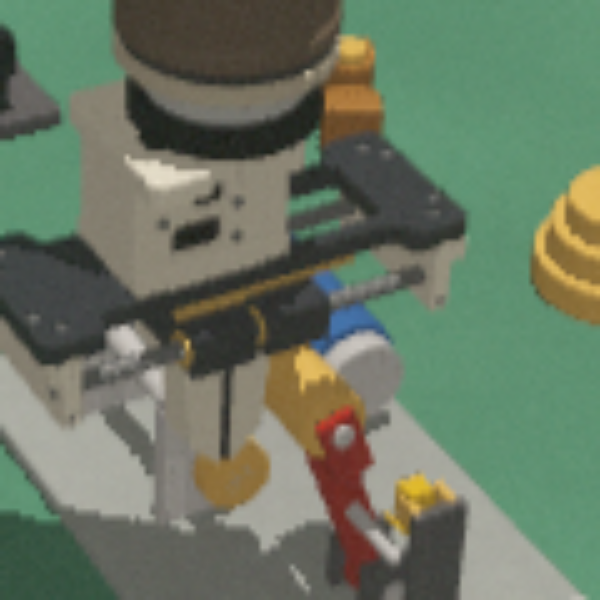

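Closed fingers stand just in front of the roller (fingers at (220,420), roller at (315,390)). Push back in steps.

Call:
arm_command --pt "0 0 0 8 0 0 0" --pt "0 0 0 8 0 0 0" --pt "0 0 0 8 0 0 0" --pt "0 0 0 8 0 0 0" --pt "0 0 0 0 0 0 0"

```text
clock: 13.88
position: [0.5307, -0.1906, 0.3067]
ee_rot: [-0.217, 1.562, 0.218]
force: [-6.1, -2.8, 0.8]
width: 0.007
```

Call:
arm_command --pt "0 0 0 8 0 0 0" --pt "0 0 0 8 0 0 0" --pt "0 0 0 8 0 0 0" --pt "0 0 0 8 0 0 0" --pt "0 0 0 0 0 0 0"

```text
clock: 14.5
position: [0.5617, -0.1819, 0.3068]
ee_rot: [-0.217, 1.561, 0.217]
force: [-5.7, -2.9, 0.1]
width: 0.004
```

```bash
python3 - <<'E'
from h import *
headpos()
E
```

```text
head grasp [  20.29833824 -133.58010842] 147.80522529264312 F head [-6.32187561 -1.23544787] 0.09853395026008044 w 0.3280866950016957 14.5
```

Call:
arm_command --pt "0 0 0 6 0 0 0" --pt "0 0 0 5 0 0 0" --pt "0 0 0 3 0 0 0" --pt "0 0 0 0 0 0 0"

```text
clock: 15.0
position: [0.5743, -0.1784, 0.3066]
ee_rot: [-0.216, 1.563, 0.217]
force: [-8.1, -3.7, 0.8]
width: 0.004
```

Call:
arm_command --pt "0 0 0 2 0 0 0" --pt "0 0 0 2 0 0 0" --pt "0 0 0 0 0 0 0"

```text
clock: 15.38
position: [0.578, -0.1774, 0.3066]
ee_rot: [-0.216, 1.564, 0.217]
force: [-9.6, -3.9, 1.0]
width: 0.009
```

```bash
python3 - <<'E'
from h import *
headpos()
E
```

```text
head grasp [  36.83135947 -133.65300482] 147.5550938289277 F head [-10.28127591  -1.16324054] 0.9976966256985256 w 0.7904789016774595 15.375
```

Call:
arm_command --pt "0 0 0 2 0 0 0" --pt "0 0 0 1 0 0 0" --pt "0 0 0 0 0 0 0"

```text
clock: 15.75
position: [0.5808, -0.1767, 0.3065]
ee_rot: [-0.216, 1.564, 0.217]
force: [-8.6, -3.9, 0.1]
width: 0.003
```

Call:
arm_command --pt "0 0 0 1 0 0 0" --pt "0 0 0 1 0 0 0" --pt "0 0 0 0 0 0 0"

```text
clock: 16.12
position: [0.5827, -0.1761, 0.3065]
ee_rot: [-0.216, 1.564, 0.217]
force: [-9.2, -3.5, 1.4]
width: 0.007
```

Call:
arm_command --pt "0 0 0 1 0 0 0" --pt "0 0 0 1 0 0 0" --pt "0 0 0 0 0 0 0"

```text
clock: 16.5
position: [0.5841, -0.1757, 0.3064]
ee_rot: [-0.216, 1.565, 0.217]
force: [-10.4, -3.9, -0.1]
width: 0.004
```

```bash
python3 - <<'E'
from h import *
headpos(); im=snap("side","s11.png",(240,180,370,300),5)
for cam in("side","top"):
  for d in pinpoint(cam,"tensioner_roller")[:2]: print(d)
E
```

```text
head grasp [  42.97636421 -133.65972462] 147.35891895122813 F head [-11.03086198  -0.91507437] -0.13827935433334715 w 0.3543759480638521 16.5
{'point': [0.6143, -0.1651, 0.1457], 'p': 0.79}
{'point': [0.544, -0.1882, 0.1404], 'p': 0.59}
```

View pics/s11.png

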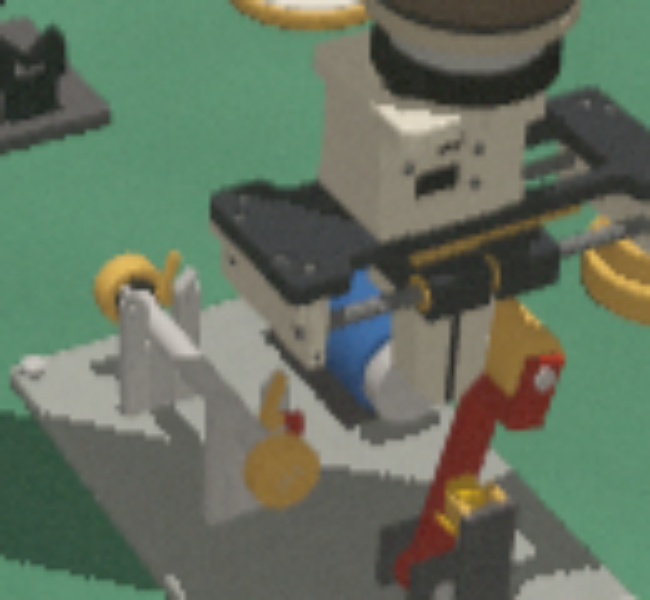

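Call:
arm_command --pt "0 0 0 1 0 0 0" --pt "0 0 0 1 0 0 0" --pt "0 0 0 0 0 0 0"

```text
clock: 17.02
position: [0.5848, -0.1757, 0.3059]
ee_rot: [-0.215, 1.568, 0.217]
force: [-15.3, -4.7, 2.6]
width: 0.004
```

Call:
arm_command --pt "0 0 0 1 0 0 0" --pt "0 0 0 1 0 0 0" --pt "0 0 0 0 0 0 0"

```text
clock: 17.4
position: [0.5855, -0.1756, 0.3053]
ee_rot: [-0.214, 1.572, 0.217]
force: [-20.2, -6.2, 1.7]
width: 0.003
```

Force now climbs without travel: end stop. Let it settle and do a last check of the spindle, pawl and roller.

Call:
arm_command --pt "0 0 0 0 0 0 0" --pt "0 0 0 0 0 0 0"

```text
clock: 17.65
position: [0.5855, -0.1757, 0.3053]
ee_rot: [-0.214, 1.571, 0.216]
force: [-21.2, -6.0, 2.8]
width: 0.005
```

```bash
python3 - <<'E'
from h import *
headpos(); im=snap("side","s12.png",(240,180,370,300),5)
yaw=np.radians(15.93);c,s=np.cos(yaw),np.sin(yaw);H=np.array([[c,-s],[s,c]])
for k in("tensioner_roller","spindle_mid","jaw0","jaw1","pawl"):
  for d in search_frame("side",k)[:3] if k in("jaw0","pawl","jaw1") else pinpoint("side",k)[:3]: print(k,(np.array(d["point"])[:2]-[.5053,-.059])@H*1000,d["point"][2]*1000,d["p"])
E
```

```text
head grasp [  43.34750923 -133.66207578] 146.34904331755948 F head [-22.06760005   0.04976025] 2.7981983334865377 w 0.5044328186951665 17.65
tensioner_roller [  76.25679306 -131.79071102] 149.10000000000002 0.9
spindle_mid [-95.25192221 482.78306859] 19.3 0.79
spindle_mid [ 5.13890895 -6.04248416] 61.800000000000004 0.7
spindle_mid [137.84796642 537.61136349] 19.3 0.62
jaw0 [272.26364844  -4.70698806] 19.400000000000002 0.67
jaw0 [ 10.37267661 -58.38919061] 71.8 0.37
jaw1 [272.26364844  -4.70698806] 19.400000000000002 0.67
jaw1 [ 10.37267661 -58.38919061] 71.8 0.37
pawl [  41.23873107 -164.84907358] 100.8 0.57
pawl [  50.6605102  -365.02209893] 18.8 0.26
```

View pics/s12.png

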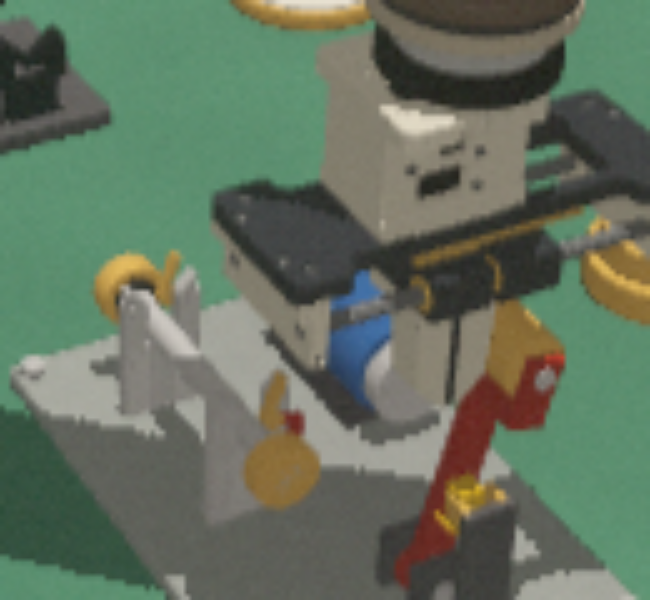

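The spindle sits in the clip with both jaws over it. The arm leans back with the roller at about (525,350), and the pawl is low in its guide at (475,495).

```bash
python3 -c "
from h import *
print(arm.sign_off()); headpos()"
```

```text
the job is handed in; nothing more can be done
None
the job is handed in; nothing more can be done
```

I pressed the spindle into the fork clip and let go of it. I then pushed the tensioner arm by its roller to the end stop, and handed the job in at about 18 s with the fingers still pressing.

- **Spindle:** It bottomed firmly, with 59 N on the wrist. Images after release put it about 1 mm from its seat across, along and in height. In the pictures both jaws looked closed over it. I could not measure the jaw angles.
- **Tensioner:** Travel stopped while the push rose from 11 to 22 N. The network put the roller 76 mm behind the clip seat, against about 73 mm expected at the stop.
- **Pawl:** It looks dropped in the last picture, but I felt no separate click in the force readings.
- **Disagreements:** In the last check the side camera's network placed the spindle 5 mm back and 6 mm along. I trusted the depth measurement of its roller instead. The jaw reports were weak, and the strongest one lay well away from the clip.
- **Bystanders:** The robot never came near them in the moves I made, and I did not measure them again at the end.

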